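# Pack a tray of drilled brush backs level for its lid

## Robot

A 6-joint arm with a two-finger parallel gripper is mounted at the origin on the work surface. World frame = base frame: x ahead of the robot, y to its left, z up, the work surface at z = 0. Lengths are in m, angles in rad, forces in N, time in s.
With the tool pointing down it reaches from about 0.225 to 0.875 m from the base axis. Payload 3.4 kg.
Tool frame: the origin (TCP) lies at the very end of the fingers, on their centre line; the grasp point (between the pads) lies behind it (manip.grasp_offset is the z of the grasp point in the tool frame, in m); z points along the fingers, y is the line along which they close (so a half turn about z gives the same grasp; the last joint's range is limited). The gripper opens to 85 mm and grips with 20 to 120 N. Pads are 22 mm wide; open, the fingers measure 114 mm over their backs; the gripper's body (76 mm by 85 mm) begins 54 mm behind the grasp point. The pads swing forward as they close: fully open they stand 13 mm farther back than shut.
Start: joints at [-0.121, 0.276, 1.505, -0, 1.361, -0.121], TCP at [0.575, -0, 0.231] pointing down, gripper open.
Joint ranges: [-2.89, 2.89], [-0.75, 2.08], [0.22, 2.7], [-1.18, 4.32], [0.11, 2.71], [-2.7, 2.7]. Speed limits (rad/s): [2.57, 2.57, 3.14, 3.14, 3.14, 3.14].

## Interface

Orientations are given as a unit quaternion [w, x, y, z].
In Python, from rig import manip gives the robot as it stands.
- The arm moves only by the shell command python3 -m pendant 'ROWS' [FORCE]. ROWS is JSON, a list of rows, each an object of numbers: "dx", "dy", "dz": the shift along the tool's x, y, z in m; "rx", "ry", "rz": the turn, a rotation vector about the tool's x, y, z in degrees; "hand": the finger opening in m, from 0 to 0.0854. In form: [{"dx": .., "dy": .., "dz": .., "rx": .., "ry": .., "rz": .., "hand": ..}, ...]. A call has 1 to 12 rows; each row shifts and turns the commanded pose from where the row before left it, along the tool's axes as they then stand; what a row does not reach is not made up. A row lasts 1/12 s, in which the tool goes at most 41.7 mm and 7.16 degrees, less where a joint would pass 70% of its speed; a pose out of reach is approached as far as the arm can. A call is refused whole if a number of a shift passes 0.0417 or a number of a turn 7.16, either way. A call with a gripper value outside its range is refused whole. The fingers move at their own pace and stop on an object; FORCE is the grip in N (left out, the last holds). Time passes only in rows, so rows that do not move let the fingers close. It gives the time, the measured TCP pose, the force, the opening and the grip force at its end, in the units of the state.
- manip.get_state(): the state, without advancing time (a new reading comes with each control period).
- manip.get_image(name): name is "scene" or "side" or "wrist"; returns a dict with "frame" (420x560x3 uint8, red, green, blue), "fx", "fy", "cx", "cy" (pixels), "position" and "attitude" of the camera in the world; the wrist camera has in their place "mount" (4x4, takes a point from camera to tool coordinates, whose origin is the TCP and whose axes are the flange's). Camera axes: x right, y up, looking along -z (the intrinsics and any distortion apply to the point x, -y, -z); pixel columns grow to the right and rows downward; lengths in m; the calibration is good to about 2 mm. A picture is of the moment at which its call begins: read the wrist's pose just before it. There is no depth.
- manip.sign_off(): hands the job in; it is judged then, once.
The state is a dict: "clock": time; "qpos": joint angles; "qd": joint speeds; "effort": joint torques, N m; "position": TCP position; "ee_rot": TCP orientation; "contact_force": force on the tool from outside, world axes, zero at the start; "moment": the same for the moment, N m; "width": finger opening in m; "gripper_force": force on a finger pad.
Only numpy, scipy, OpenCV 4.12 (cv2) and the standard library are available. Lean on these libraries where they do the work, as an engineer would, in place of code of your own. Each camera call takes 0.05 s, during which the arm holds its last target. There are 200 camera calls.

## Task

Pack the dark tray for its lid: lay the large drilled brush back in the wide nest and the small drilled back in the deep nest, each centred lengthwise between the two cheeks, flat, with the holes upwards. The deep nest is too deep for its back, so first lay squarely in it, one on the other, the two packers that together bring the top of the small back level with the cheek tops. Leave the undrilled blanks and the packer you do not need where they lie.

Things in the scene. Friction and masses are not known exactly. Their poses are not given: they have to be found in the camera images.
- tray: dark wooden tray, fixed to the table, 160 mm (x) by 206 mm (y), walls 20 mm high and 7 mm thick, floor about 6 mm above the table; origin: centre of its underside on the table; it holds the two nests side by side along its y, their lengths along its x
- nest_wide: shallow nest, fixed in the tray: wooden bed with an upright cheek block at each end of its length; 138 mm (x) by 70 mm (y) by 52 mm high; origin: centre of its underside, 6 mm above the table. Bed top 28 mm above the origin; cheeks 13 mm thick, tops 52 mm above the origin, 112 mm clear between them along x; open at both sides in y. A 24 mm back on the bed is level with the cheeks
- nest_deep: deep nest, fixed in the tray, made alike: 138 mm (x) by 70 mm (y) by 52 mm high; origin: centre of its underside, 6 mm above the table. Bed top 4 mm above the origin; cheeks 27 mm thick, tops 52 mm above the origin, 84 mm clear between them along x; open at both sides in y. Bed to cheek tops is 48 mm: a 24 mm back needs 24 mm of packers under it
- drilled_large: large drilled brush back: light wooden block, stadium-shaped (straight long sides, half-round ends), 92 mm long (x), 56 mm wide (y), 24 mm thick, top edge stepped in 2 mm over the last 2.5 mm, top covered with rows of small dark holes; origin: centre of its underside, z out of the drilled face
- drilled_small: small drilled brush back: same shape and wood, 66 mm long (x), 46 mm wide (y), 24 mm thick, top covered with rows of small dark holes; origin: centre of its underside, z out of the drilled face
- blank_large: look-alike to leave: large blank, same as the large drilled back (92 x 56 x 24 mm) but its top is plain wood without holes; origin: centre of its underside
- blank_small: look-alike to leave: small blank, same as the small drilled back (66 x 46 x 24 mm) but its top is plain wood without holes; origin: centre of its underside
- packer_10: rectangular plywood packer, 66 mm (x) by 46 mm (y), 10 mm thick; origin: centre of its underside
- packer_14: rectangular plywood packer, 66 mm (x) by 46 mm (y), 14 mm thick; origin: centre of its underside
- packer_18: rectangular plywood packer, 66 mm (x) by 46 mm (y), 18 mm thick; origin: centre of its underside

How it is judged:
At the end, for the whole second after the job is handed in: Large drilled back in the wide nest; small one in the deep nest on the 10 and 14 mm packers. All four within 14 mm of the nest centre, flat to 0.08 rad, at rest; backs within 2.5 mm of level with the cheeks, holes up, lengthwise to 0.2 rad. Blanks and 18 mm packer moved under 30 mm (horizontal distance between drilled_large and nest_wide below 0.014 m and z of drilled_large in the frame of nest_wide between 0.0255 and 0.0305 m and angle between each of drilled_large, drilled_small, packer_10, packer_14's own z axis and vertical below 0.08 rad and linear speed of each of drilled_large, drilled_small, packer_10, packer_14 below 0.02 m/s and angle between the x axis of drilled_large and the x axis of nest_wide, either way round below 0.2 rad and horizontal distance between each of drilled_small, packer_10, packer_14 and nest_deep below 0.014 m and z of drilled_small in the frame of nest_deep between 0.0255 and 0.0305 m and angle between the x axis of drilled_small and the x axis of nest_deep, either way round below 0.2 rad and z of packer_10 in the frame of nest_deep between 0.001 and 0.021 m and z of packer_14 in the frame of nest_deep between 0.001 and 0.021 m and distance of each of blank_large, blank_small, packer_18 from where it was at the start of the episode below 0.03 m); the robot touches nothing.
It fails at once if an undrilled blank or the unneeded 18 mm packer is moved more than 30 mm (distance of any of blank_large, blank_small, packer_18 from where it was at the start of the episode above 0.03 m).
It also fails if it takes over 96 s, if anything falls off the work surface, if the arm or the gripper's body presses on something with over 40 N, if the wrist force passes 120 N, or if a joint passes its speed limit or range.

## Working session

There is one attempt and no reset: what is moved stays moved. The work goes in short steps, Python scripts to look and compute and a shell command to move; the robot and the scene stay as the last step left them, time stands still between calls to the robot, and variables do not carry over. Pictures are saved under pics/ and viewed, at most 14 in all, crops included, and the job is handed in when it is done.

```bash
mkdir -p pics; ls; python3 - <<'E'
from rig import manip
import cv2
for n in("scene","side","wrist"):
    if n=="wrist": s=manip.get_state()
    d=manip.get_image(n); cv2.imwrite(f"pics/{n}0.png",d["frame"][:,:,::-1])
    print(n,{k:v for k,v in d.items() if k!="frame"})
print(s,manip.grasp_offset)
E
```

```text
pics
scene {'fx': 468.2936944326025, 'fy': 468.2936944326025, 'cx': 273.89587000089693, 'cy': 216.51172473019992, 'position': array([ 1.02317558, -0.2292337 ,  0.76587381]), 'attitude': array([0.80636021, 0.26886288, 0.17373447, 0.49730503])}
side {'fx': 424.2746785856769, 'fy': 424.2746785856769, 'cx': 285.5139403824712, 'cy': 210.3274173582425, 'position': array([ 0.34081686, -0.73784543,  0.71999698]), 'attitude': array([ 0.90408894,  0.40970594, -0.04731261, -0.11191845])}
wrist {'fx': 346.2952295867257, 'fy': 346.2952295867257, 'cx': 282.52430573644807, 'cy': 213.51516703209973, 'mount': array([[ 2.14655073e-04,  9.63838238e-01,  2.66487907e-01,
         6.86880470e-02],
       [ 9.99999850e-01, -3.41068834e-04,  4.28087505e-04,
         1.77004799e-03],
       [ 5.03497826e-04,  2.66487775e-01, -9.63838167e-01,
        -1.42649798e-01],
       [ 0.00000000e+00,  0.00000000e+00,  0.00000000e+00,
         1.00000000e+00]])}
{'clock': 0.1, 'qpos': array([-1.21034827e-01,  2.76554539e-01,  1.50600128e+00,  2.10485473e-05,
        1.36070248e+00, -1.21002504e-01]), 'qd': array([ 0.00191969, -0.00192875, -0.002174  , -0.00110209, -0.00053192,
       -0.00019692]), 'effort': array([ 1.55745878e-03, -4.17697620e+01, -2.46405226e+01, -1.74112388e-04,
        5.80947395e-03,  2.85749664e-07]), 'position': array([5.74534560e-01, 3.87553946e-05, 2.30515310e-01]), 'ee_rot': array([-6.62025992e-04,  7.07119522e-01,  7.07093550e-01, -5.05391927e-04]), 'contact_force': array([ 0.71762951, -1.52606044,  0.86423678]), 'moment': array([-0.04118992, -0.0254321 , -0.00409744]), 'gripper_force': 0.0, 'width': 0.0859048294496179} -0.0187
```

View pics/scene0.png

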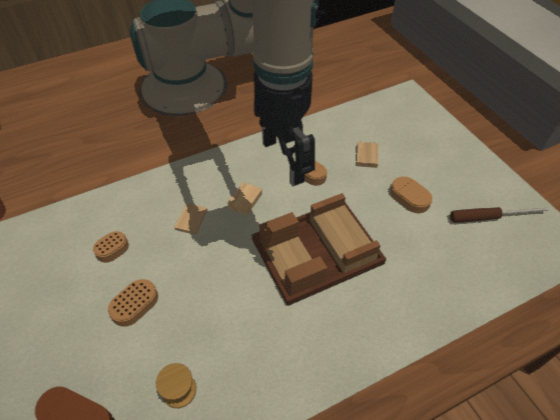

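View pics/side0.png

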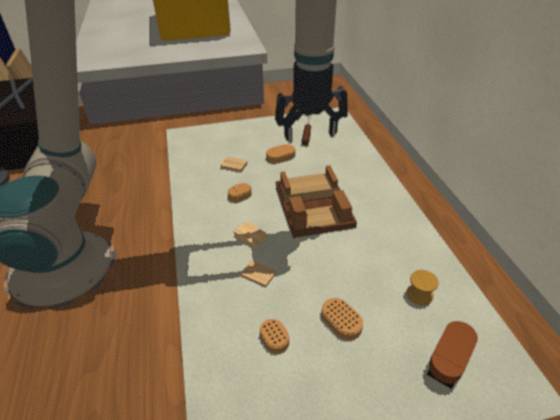

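View pics/wrist0.png

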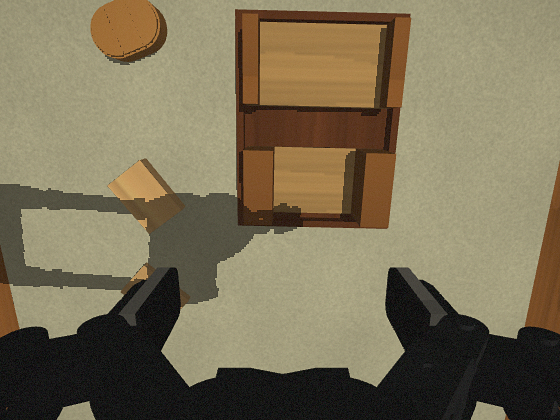

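The three views show the tray at scene (318,245), with the wide nest on its right and the deep nest on its left. The drilled small back is at (110,245), the drilled large at (132,301), and the packers at (190,218), (246,197) and (368,153). The blanks are at (316,172) and (412,193). Next I'll segment these and compare the packers close up.

```bash
cat > h.py <<'E'
import numpy as np, cv2
from scipy.spatial.transform import Rotation as R
from rig import manip
q=lambda a:R.from_quat([a[1],a[2],a[3],a[0]])
def cam(n):
    s=manip.get_state(); d=manip.get_image(n)
    if n=="wrist":
        M=np.array(d["mount"]); Rt=q(s["ee_rot"]).as_matrix()
        d["R"]=Rt@M[:3,:3]; d["p"]=s["position"]+Rt@M[:3,3]
    else: d["R"]=q(d["attitude"]).as_matrix(); d["p"]=d["position"]
    return d
def ray(d,u,v): return d["R"]@np.array([(u-d["cx"])/d["fx"],-(v-d["cy"])/d["fy"],-1])
def at(d,u,v,z):
    r=ray(d,u,v); return d["p"]+r*(z-d["p"][2])/r[2]
def proj(d,P):
    c=d["R"].T@(np.array(P)-d["p"]); return d["cx"]-d["fx"]*c[0]/c[2], d["cy"]+d["fy"]*c[1]/c[2]
E
python3 - <<'E'
from h import *
C={}
for n in("scene","side"):
    d=C[n]=cam(n); f=d["frame"]; hsv=cv2.cvtColor(f,cv2.COLOR_RGB2HSV)
    m=((hsv[...,1]>95)&(hsv[...,2]>60)).astype(np.uint8)*255
    cs,_=cv2.findContours(m,cv2.RETR_EXTERNAL,cv2.CHAIN_APPROX_NONE)
    print(n)
    for c in cs:
        a=cv2.contourArea(c)
        if 100<a<9000:
            (u,v),wh,an=cv2.minAreaRect(c); print(a,round(u),round(v),np.round(wh),at(d,u,v,.012).round(3))
tiles=[]
for n,pts in(("scene",[(190,218),(246,197),(368,153)]),("side",[(258,274),(248,234),(234,164)])):
    tiles.append(np.hstack([cv2.resize(C[n]["frame"][v-25:v+25,u-25:u+25],(260,260),interpolation=cv2.INTER_CUBIC) for u,v in pts]))
cv2.imwrite("pics/packs.png",np.vstack(tiles)[:,:,::-1])
E
```

```text
scene
1700.5 72 403 [32. 75.] [ 0.689 -0.425  0.012]
1311.0 175 385 [44. 38.] [ 0.735 -0.272  0.012]
1469.5 133 302 [32. 54.] [ 0.562 -0.292  0.012]
715.5 111 246 [25. 36.] [ 0.425 -0.297  0.012]
366.0 477 213 [ 9. 48.] [0.683 0.388 0.012]
541.5 191 218 [21. 31.] [ 0.431 -0.134  0.012]
7434.0 319 243 [ 81. 111.] [0.602 0.066 0.012]
581.5 244 198 [22. 32.] [ 0.432 -0.015  0.012]
978.0 410 194 [44. 27.] [0.581 0.299 0.012]
307.5 317 175 [19. 22.] [0.444 0.151 0.012]
415.0 366 154 [24. 19.] [0.44  0.282 0.012]
145.5 226 59 [ 8. 42.] [-0.041  0.142  0.012]
side
1880.5 453 351 [36. 61.] [ 0.734 -0.41   0.012]
718.0 274 336 [35. 26.] [ 0.423 -0.297  0.012]
1153.0 341 318 [47. 30.] [ 0.56  -0.292  0.012]
770.0 422 287 [28. 35.] [ 0.749 -0.262  0.012]
459.5 258 273 [31. 18.] [ 0.424 -0.138  0.012]
435.5 250 234 [30. 18.] [ 0.428 -0.016  0.012]
308.0 239 192 [16. 24.] [0.43  0.149 0.012]
234.5 23 189 [21. 35.] [-0.135  0.307  0.012]
108.0 16 175 [10. 16.] [-0.168  0.381  0.012]
3266.5 315 198 [65. 70.] [0.617 0.073 0.012]
212.0 233 164 [24. 11.] [0.433 0.281 0.012]
376.5 280 153 [16. 29.] [0.578 0.301 0.012]
654.0 14 64 [30. 32.] [-0.347  1.229  0.012]
2664.5 191 20 [40. 76.] [0.417 1.621 0.012]
```

View pics/packs.png

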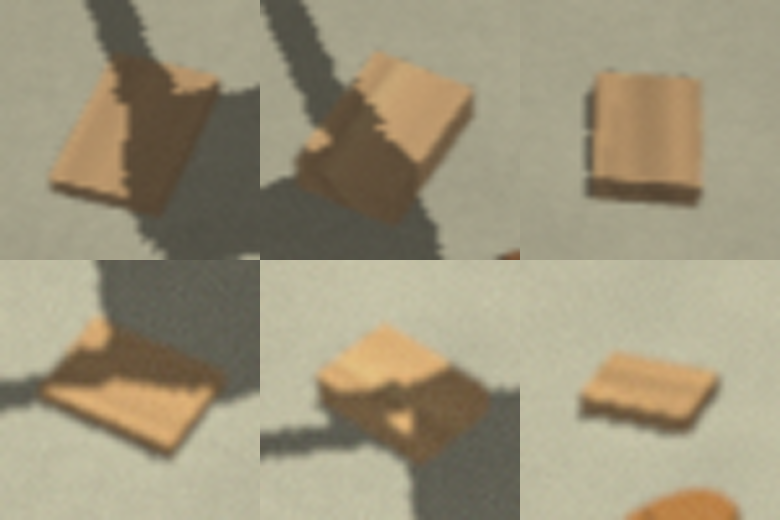

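The packer crops show the left one (scene 190,218) as the thinnest and the middle one (246,197) as the thickest. The right one (368,153) is in between. I'll check with the wrist camera over P1 and P3.

```bash
python3 -m pendant '[{"dx":-0.027,"dy":-0.0295,"dz":0.02},{"dx":-0.027,"dy":-0.0295,"dz":0.02},{"dx":-0.027,"dy":-0.0295,"dz":0.02},{"dx":-0.027,"dy":-0.0295,"dz":0.02},{"dx":-0.027,"dy":-0.0295,"dz":0.02},{},{},{}]'
python3 - <<'E'
from h import *
import pickle
d=cam("wrist"); pickle.dump(d,open("w1.pkl","wb")); cv2.imwrite("pics/w1.png",d["frame"][:,:,::-1])
print(manip.get_state()["position"])
E
```

```text
[ 5.74850859e-01 -1.17461583e-05  2.31029618e-01]invalid input
```

View pics/w1.png

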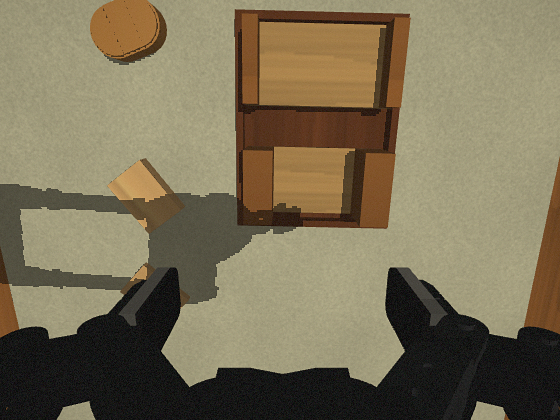

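The call was refused, probably because of the empty rows, so the picture is unchanged. The tray is at (236..411, 10..228).

```bash
python3 -m pendant '[{"dx":-0.027,"dy":-0.0295,"dz":0.02},{"dx":-0.027,"dy":-0.0295,"dz":0.02},{"dx":-0.027,"dy":-0.0295,"dz":0.02},{"dx":-0.027,"dy":-0.0295,"dz":0.02},{"dx":-0.027,"dy":-0.0295,"dz":0.02},{"dx":0},{"dx":0},{"dx":0}]'
python3 - <<'E'
from h import *
import pickle
D=pickle.load(open("w1.pkl","rb"))
for z,l in((.034,[(260,23),(260,105),(380,108)]),(.058,[(411,15),(401,107),(396,152),(388,228),(365,152),(360,227)])):
    for p in l: print(p,at(D,*p,z).round(4))
d=cam("wrist"); pickle.dump(d,open("w2.pkl","wb")); cv2.imwrite("pics/w2.png",d["frame"][:,:,::-1])
print(manip.get_state()["position"])
E
```

```text
(260, 23) [0.5563 0.1494 0.034 ]
(260, 105) [0.5551 0.0802 0.034 ]
(380, 108) [0.6676 0.0776 0.034 ]
(411, 15) [0.681  0.1495 0.058 ]
(401, 107) [0.6794 0.0778 0.058 ]
(396, 152) [0.6785 0.039  0.058 ]
(388, 228) [ 0.6771 -0.0328  0.058 ]
(365, 152) [0.6505 0.039  0.058 ]
(360, 227) [ 0.6503 -0.0318  0.058 ]
[5.74921332e-01 1.37140721e-06 2.31115482e-01]invalid input
```

View pics/w2.png

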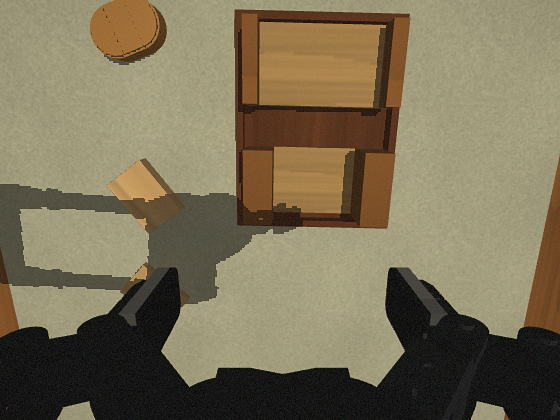

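```bash
python3 -m pendant '[{"dx":-0.027,"dy":-0.0295,"dz":0.02,"rx":0,"ry":0,"rz":0,"hand":0.085},{"dx":-0.027,"dy":-0.0295,"dz":0.02,"rx":0,"ry":0,"rz":0,"hand":0.085},{"dx":-0.027,"dy":-0.0295,"dz":0.02,"rx":0,"ry":0,"rz":0,"hand":0.085},{"dx":-0.027,"dy":-0.0295,"dz":0.02,"rx":0,"ry":0,"rz":0,"hand":0.085},{"dx":-0.027,"dy":-0.0295,"dz":0.02,"rx":0,"ry":0,"rz":0,"hand":0.085},{"dx":0,"dy":0,"dz":0,"rx":0,"ry":0,"rz":0,"hand":0.085},{"dx":0,"dy":0,"dz":0,"rx":0,"ry":0,"rz":0,"hand":0.085}]' && python3 - <<'E'
from h import *
import pickle
d=cam("wrist"); pickle.dump(d,open("w2.pkl","wb")); cv2.imwrite("pics/w3.png",d["frame"][:,:,::-1])
E
```

```text
clock: 0.93
position: [0.4356, -0.1264, 0.1373]
ee_rot: [-0.001, 0.708, 0.706, -0.0]
contact_force: [0.4, -0.1, 0.1]
width: 0.0846
gripper_force: 0.0
```

View pics/w3.png

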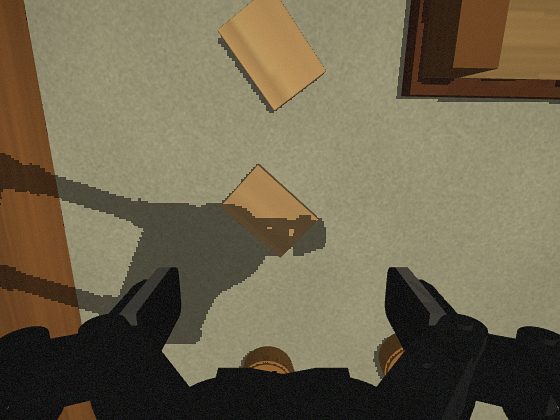

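P1's top corners are about (259,164), (317,217), (281,257) and (222,203). P2's are about (219,33), (272,112) and (326,71). I'll size them against candidate heights.

```bash
python3 - <<'E'
from h import *
import pickle
d=pickle.load(open("w2.pkl","rb"))
for nm,c in(("P1",[(259,164),(317,217),(281,257),(222,203)]),("P2",[(219,33),(272,112),(326,71)])):
    for z in(.01,.014,.018):
        P=[at(d,*p,z)[:2] for p in c]
        print(nm,z,[round(1000*np.linalg.norm(P[i]-P[i-1]),1) for i in range(1,len(P))],((P[0]+P[2])/2).round(4),np.degrees(np.arctan2(*(P[1]-P[0])[::-1])).round(1))
E
```

```text
P1 0.01 [np.float64(63.1), np.float64(45.5), np.float64(66.3)] [ 0.4271 -0.131 ] -43.0
P1 0.014 [np.float64(62.1), np.float64(44.8), np.float64(65.3)] [ 0.4273 -0.13  ] -43.0
P1 0.018 [np.float64(61.2), np.float64(44.2), np.float64(64.4)] [ 0.4274 -0.1289] -43.0
P2 0.01 [np.float64(65.2), np.float64(48.7)] [ 0.4306 -0.0122] -55.6
P2 0.014 [np.float64(64.3), np.float64(48.0)] [ 0.4307 -0.0129] -55.6
P2 0.018 [np.float64(63.3), np.float64(47.3)] [ 0.4308 -0.0136] -55.6
```

P1 fits 10 mm. The side-face heights in the scene crop give P3 as 14 and P2 as 18. Now I'll turn to P1's short axis and descend.

```bash
cat >> h.py <<'E'
def go(x,y,z,th=None):
    "tool shift (m) to world point, turn rz (deg) to put tool y (mod 180) at angle th"
    s=manip.get_state(); Rt=q(s["ee_rot"]).as_matrix()
    print("now",s["position"].round(4),"thy",np.degrees(np.arctan2(Rt[1,1],Rt[0,1])).round(2),"tilt",(Rt[:2,2]).round(4),"w",round(s["width"],4),"q6",s["qpos"][5].round(2),"F",s["contact_force"].round(1),"t",s["clock"])
    print("shift",(Rt.T@(np.array([x,y,z])-s["position"])).round(4), "" if th is None else ("rz",-((th-np.degrees(np.arctan2(Rt[1,1],Rt[0,1]))+90)%180-90).round(1)))
E
python3 -m pendant '[{"dx":0,"dy":0,"dz":0,"rx":0,"ry":0,"rz":-6.7,"hand":0.085},{"dx":0,"dy":0,"dz":0,"rx":0,"ry":0,"rz":-6.7,"hand":0.085},{"dx":0,"dy":0,"dz":0,"rx":0,"ry":0,"rz":-6.7,"hand":0.085},{"dx":0,"dy":0,"dz":0,"rx":0,"ry":0,"rz":-6.7,"hand":0.085},{"dx":0,"dy":0,"dz":0,"rx":0,"ry":0,"rz":-6.7,"hand":0.085},{"dx":0,"dy":0,"dz":0,"rx":0,"ry":0,"rz":-6.7,"hand":0.085},{"dx":0,"dy":0,"dz":0,"rx":0,"ry":0,"rz":-6.8,"hand":0.085},{"dx":0,"dy":0,"dz":0,"rx":0,"ry":0,"rz":0,"hand":0.085},{"dx":0,"dy":0,"dz":0,"rx":0,"ry":0,"rz":0,"hand":0.085},{"dx":0,"dy":0,"dz":0,"rx":0,"ry":0,"rz":0,"hand":0.085}]'
python3 -c "from h import *;go(.427,-.1305,0,47)"
```

```text
clock: 1.82
position: [0.4387, -0.1255, 0.1386]
ee_rot: [0.001, 0.367, 0.93, 0.0]
contact_force: [-0.4, -0.4, -0.1]
width: 0.0852
gripper_force: 0.0
now [ 0.4387 -0.1255  0.1386] thy 46.93 tilt [ 0.0015 -0.0004] w 0.0852 q6 -1.25 F [-0.4 -0.4 -0.1] t 1.8167
shift [ 0.0053 -0.0117  0.1386] ('rz', np.float64(-0.1))
```

```bash
python3 -m pendant '[{"dx":0.001,"dy":-0.0024,"dz":0.022,"rx":0,"ry":0,"rz":0,"hand":0.085},{"dx":0.001,"dy":-0.0024,"dz":0.022,"rx":0,"ry":0,"rz":0,"hand":0.085},{"dx":0.001,"dy":-0.0024,"dz":0.022,"rx":0,"ry":0,"rz":0,"hand":0.085},{"dx":0.001,"dy":-0.0024,"dz":0.022,"rx":0,"ry":0,"rz":0,"hand":0.085},{"dx":0.001,"dy":-0.0024,"dz":0.022,"rx":0,"ry":0,"rz":0,"hand":0.085},{"dx":0,"dy":0,"dz":0.014,"rx":0,"ry":0,"rz":0,"hand":0.085},{"dx":0,"dy":0,"dz":0,"rx":0,"ry":0,"rz":0,"hand":0.085},{"dx":0,"dy":0,"dz":0,"rx":0,"ry":0,"rz":0,"hand":0.085}]'
python3 -c "from h import *;go(.427,-.1305,0.0,47)"
```

```text
clock: 2.48
position: [0.4258, -0.131, 0.0139]
ee_rot: [-0.001, 0.367, 0.93, 0.0]
contact_force: [-0.2, 0.2, -0.2]
width: 0.0854
gripper_force: 0.0
now [ 0.4258 -0.131   0.0139] thy 46.94 tilt [-0.0009  0.0006] w 0.0854 q6 -1.27 F [-0.2  0.2 -0.2] t 2.4833
shift [-0.0005  0.0012  0.0139] ('rz', np.float64(-0.1))
```

```bash
python3 -m pendant '[{"dx":0,"dy":0.001,"dz":0.013,"rx":0,"ry":0,"rz":0,"hand":0.085},{"dx":0,"dy":0,"dz":0,"rx":0,"ry":0,"rz":0,"hand":0.06},{"dx":0,"dy":0,"dz":0,"rx":0,"ry":0,"rz":0,"hand":0.03},{"dx":0,"dy":0,"dz":0,"rx":0,"ry":0,"rz":0,"hand":0.03},{"dx":0,"dy":0,"dz":0,"rx":0,"ry":0,"rz":0,"hand":0.03},{"dx":0,"dy":0,"dz":0,"rx":0,"ry":0,"rz":0,"hand":0.03},{"dx":0,"dy":0,"dz":0,"rx":0,"ry":0,"rz":0,"hand":0.03},{"dx":0,"dy":0,"dz":0,"rx":0,"ry":0,"rz":0,"hand":0.03}]' 40
python3 -c "from h import *;go(.609,.0035,0.15,88.8)"
```

```text
clock: 3.15
position: [0.4273, -0.1308, 0.0025]
ee_rot: [0.001, 0.367, 0.93, -0.0]
contact_force: [-0.6, 2.1, 5.3]
width: 0.0445
gripper_force: 40.6
now [ 0.4273 -0.1308  0.0025] thy 46.99 tilt [ 0.0023 -0.001 ] w 0.0445 q6 -1.27 F [-0.6  2.1  5.3] t 3.15
shift [-0.0416  0.2223 -0.1473] ('rz', np.float64(-41.8))
```

```bash
python3 -m pendant '[{"dx":0,"dy":0,"dz":-0.02,"rx":0,"ry":0,"rz":0,"hand":0.03},{"dx":0,"dy":0,"dz":-0.025,"rx":0,"ry":0,"rz":0,"hand":0.03},{"dx":0,"dy":0,"dz":-0.025,"rx":0,"ry":0,"rz":0,"hand":0.03},{"dx":0,"dy":0,"dz":-0.025,"rx":0,"ry":0,"rz":0,"hand":0.03},{"dx":-0.0052,"dy":0.0278,"dz":-0.003,"rx":0,"ry":0,"rz":0,"hand":0.03},{"dx":-0.0052,"dy":0.0278,"dz":-0.003,"rx":0,"ry":0,"rz":0,"hand":0.03},{"dx":-0.0052,"dy":0.0278,"dz":-0.003,"rx":0,"ry":0,"rz":0,"hand":0.03},{"dx":-0.0052,"dy":0.0278,"dz":-0.003,"rx":0,"ry":0,"rz":0,"hand":0.03},{"dx":-0.0052,"dy":0.0278,"dz":-0.003,"rx":0,"ry":0,"rz":0,"hand":0.03},{"dx":-0.0052,"dy":0.0278,"dz":-0.003,"rx":0,"ry":0,"rz":0,"hand":0.03},{"dx":-0.0052,"dy":0.0278,"dz":-0.003,"rx":0,"ry":0,"rz":0,"hand":0.03},{"dx":-0.0052,"dy":0.0278,"dz":-0.003,"rx":0,"ry":0,"rz":0,"hand":0.03}]'
python3 -m pendant '[{"dx":0,"dy":0,"dz":0,"rx":0,"ry":0,"rz":-7,"hand":0.03},{"dx":0,"dy":0,"dz":0,"rx":0,"ry":0,"rz":-7,"hand":0.03},{"dx":0,"dy":0,"dz":0,"rx":0,"ry":0,"rz":-7,"hand":0.03},{"dx":0,"dy":0,"dz":0,"rx":0,"ry":0,"rz":-7,"hand":0.03},{"dx":0,"dy":0,"dz":0,"rx":0,"ry":0,"rz":-7,"hand":0.03},{"dx":0,"dy":0,"dz":0,"rx":0,"ry":0,"rz":-6.8,"hand":0.03},{"dx":0,"dy":0,"dz":0,"rx":0,"ry":0,"rz":0,"hand":0.03},{"dx":0,"dy":0,"dz":0,"rx":0,"ry":0,"rz":0,"hand":0.03}]'
python3 - <<'E'
from h import *
import pickle
go(.609,.0035,0.02,88.8)
d=cam("wrist"); pickle.dump(d,open("w4.pkl","wb")); cv2.imwrite("pics/w4.png",d["frame"][:,:,::-1])
E
```

```text
clock: 4.15
position: [0.6095, 0.0049, 0.121]
ee_rot: [0.0, 0.366, 0.93, 0.0]
contact_force: [0.0, -0.7, -0.3]
width: 0.0445
gripper_force: 41.3
clock: 4.82
position: [0.6085, 0.0039, 0.1206]
ee_rot: [0.0, 0.012, 1.0, -0.0]
contact_force: [-0.2, 0.5, -0.2]
width: 0.0445
gripper_force: 41.3
now [0.6085 0.0039 0.1206] thy 88.62 tilt [ 0.0006 -0.0001] w 0.0445 q6 -1.65 F [-0.2  0.5 -0.2] t 4.8167
shift [-0.0004 -0.0003  0.1006] ('rz', np.float64(-0.2))
```

View pics/w4.png

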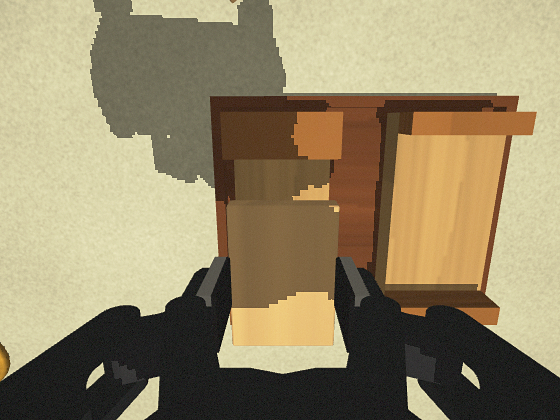

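The held packer's top spans (232,202)–(334,345). The deep nest's −x cheek top is (222..343, 111..159), and the wide nest bed is (400..505, 135..287).

```bash
python3 - <<'E'
from h import *
import pickle
d=pickle.load(open("w4.pkl","rb"))
for z,l in((.128,[(232,202),(340,205),(334,345),(232,345)]),(.058,[(222,111),(343,111),(343,159),(222,158),(413,112),(536,112),(535,135),(498,324)]),(.026,[(211,97),(518,97)])):
    for p in l: print(p,at(d,*p,z).round(4))
E
```

```text
(232, 202) [ 0.5749 -0.0144  0.128 ]
(340, 205) [0.5771 0.029  0.128 ]
(334, 345) [0.6425 0.0276 0.128 ]
(232, 345) [ 0.6414 -0.0185  0.128 ]
(222, 111) [ 0.5383 -0.0276  0.058 ]
(343, 111) [0.5399 0.0412 0.058 ]
(343, 159) [0.5671 0.0418 0.058 ]
(222, 158) [ 0.5648 -0.0295  0.058 ]
(413, 112) [0.5414 0.081  0.058 ]
(536, 112) [0.5431 0.1509 0.058 ]
(535, 135) [0.5559 0.1525 0.058 ]
(498, 324) [0.6803 0.1488 0.058 ]
(211, 97) [ 0.5287 -0.0395  0.026 ]
(518, 97) [0.5334 0.1601 0.026 ]
```

```bash
python3 -m pendant '[{"dx":0,"dy":0,"dz":0.025,"rx":0,"ry":0,"rz":0,"hand":0.03},{"dx":0,"dy":0,"dz":0.025,"rx":0,"ry":0,"rz":0,"hand":0.03},{"dx":0,"dy":0,"dz":0.025,"rx":0,"ry":0,"rz":0,"hand":0.03},{"dx":0,"dy":0,"dz":0.015,"rx":0,"ry":0,"rz":0,"hand":0.03},{"dx":0,"dy":0,"dz":0.01,"rx":0,"ry":0,"rz":0,"hand":0.03},{"dx":0,"dy":0,"dz":0.005,"rx":0,"ry":0,"rz":0,"hand":0.03},{"dx":0,"dy":0,"dz":0,"rx":0,"ry":0,"rz":0,"hand":0.03},{"dx":0,"dy":0,"dz":0,"rx":0,"ry":0,"rz":0,"hand":0.03}]'
python3 -c "from h import *;go(.609,.0045,0.0125,88.8)"
```

```text
clock: 5.53
position: [0.6092, 0.0037, 0.0158]
ee_rot: [0.001, 0.011, 1.0, -0.0]
contact_force: [-0.2, 0.0, -0.8]
width: 0.0444
gripper_force: 41.3
now [0.6092 0.0037 0.0158] thy 88.77 tilt [ 0.0014 -0.0002] w 0.0444 q6 -1.66 F [-0.2  0.  -0.8] t 5.5333
shift [0.0003 0.0008 0.0033] ('rz', np.float64(-0.0))
```

```bash
python3 -m pendant '[{"dx":0,"dy":0,"dz":0.003,"rx":0,"ry":0,"rz":0,"hand":0.03},{"dx":0,"dy":0,"dz":0,"rx":0,"ry":0,"rz":0,"hand":0.03},{"dx":0,"dy":0,"dz":0,"rx":0,"ry":0,"rz":0,"hand":0.052},{"dx":0,"dy":0,"dz":0,"rx":0,"ry":0,"rz":0,"hand":0.052},{"dx":0,"dy":0,"dz":0,"rx":0,"ry":0,"rz":0,"hand":0.052},{"dx":0,"dy":0,"dz":-0.01,"rx":0,"ry":0,"rz":0,"hand":0.052},{"dx":0,"dy":0,"dz":-0.02,"rx":0,"ry":0,"rz":0,"hand":0.052},{"dx":0,"dy":0,"dz":-0.03,"rx":0,"ry":0,"rz":0,"hand":0.052},{"dx":0,"dy":0,"dz":-0.03,"rx":0,"ry":0,"rz":0,"hand":0.052},{"dx":0,"dy":0,"dz":-0.03,"rx":0,"ry":0,"rz":0,"hand":0.052}]'
python3 -m pendant '[{"dx":0.0172,"dy":0.0278,"dz":0,"rx":0,"ry":0,"rz":0,"hand":0.085},{"dx":0.0172,"dy":0.0278,"dz":0,"rx":0,"ry":0,"rz":0,"hand":0.085},{"dx":0.0172,"dy":0.0278,"dz":0,"rx":0,"ry":0,"rz":0,"hand":0.085},{"dx":0.0172,"dy":0.0278,"dz":0,"rx":0,"ry":0,"rz":0,"hand":0.085},{"dx":0.0172,"dy":0.0278,"dz":0,"rx":0,"ry":0,"rz":0,"hand":0.085},{"dx":0.0172,"dy":0.0278,"dz":0,"rx":0,"ry":0,"rz":0,"hand":0.085},{"dx":0.0172,"dy":0.0278,"dz":0,"rx":0,"ry":0,"rz":0,"hand":0.085},{"dx":0.0172,"dy":0.0278,"dz":0,"rx":0,"ry":0,"rz":0,"hand":0.085},{"dx":0.0172,"dy":0.0278,"dz":0,"rx":0,"ry":0,"rz":0,"hand":0.085},{"dx":0.0172,"dy":0.0278,"dz":0,"rx":0,"ry":0,"rz":0,"hand":0.085},{"dx":0,"dy":0,"dz":0,"rx":0,"ry":0,"rz":0,"hand":0.085},{"dx":0,"dy":0,"dz":0,"rx":0,"ry":0,"rz":0,"hand":0.085}]'
python3 - <<'E'
from h import *
import pickle
go(.437,.282,0.12,88.8)
d=cam("wrist"); pickle.dump(d,open("w5.pkl","wb")); a=d["frame"]
b=cam("scene")["frame"][170:310,230:400]
cv2.imwrite("pics/w5.png",np.hstack([a[:,::1],cv2.resize(b,(240,420))])[:,:,::-1])
E
```

```text
clock: 6.37
position: [0.6083, 0.0039, 0.1341]
ee_rot: [0.0, 0.01, 1.0, -0.0]
contact_force: [-0.2, 0.6, 0.8]
width: 0.0521
gripper_force: 0.0
clock: 7.37
position: [0.4416, 0.2866, 0.133]
ee_rot: [0.001, 0.009, 1.0, 0.0]
contact_force: [0.4, -0.4, 0.2]
width: 0.085
gripper_force: 0.0
now [0.4416 0.2866 0.133 ] thy 89.0 tilt [0.0011 0.0002] w 0.085 q6 -1.11 F [ 0.4 -0.4  0.2] t 7.3667
shift [ 0.0045 -0.0047  0.013 ] ('rz', np.float64(0.2))
```

View pics/w5.png

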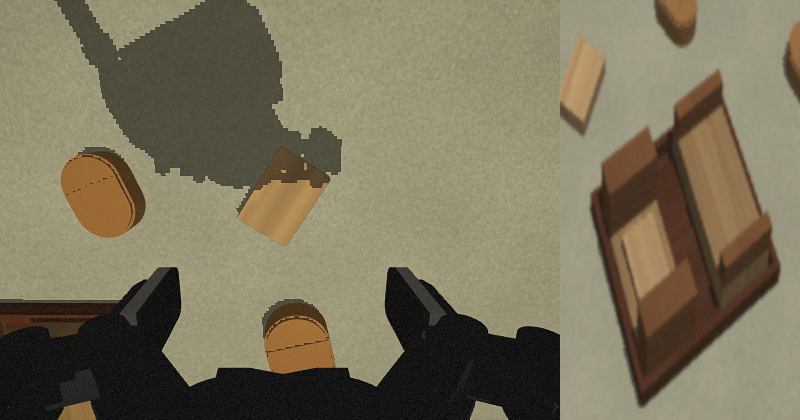

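P3's top corners are (280,146), (330,179), (286,246) and (237,215). The scene crop shows the first packer lying in the deep nest.

```bash
python3 - <<'E'
from h import *
import pickle
d=pickle.load(open("w5.pkl","rb"))
c=[(280,146),(330,179),(286,246),(237,215)]
for z in(.01,.014,.018):
    P=[at(d,*p,z)[:2] for p in c]
    print(z,[round(1000*np.linalg.norm(P[i]-P[i-1]),1) for i in range(4)],np.mean(P,0).round(4),np.degrees(np.arctan2(*(P[2]-P[1])[::-1])).round(1),np.degrees(np.arctan2(*(P[1]-P[0])[::-1])).round(1))
x=np.degrees(np.arctan2(*(P[2]-P[1])[::-1]))
go(*np.mean(P,0),0.0025,x+90)
E
```

```text
0.01 [np.float64(64.1), np.float64(46.1), np.float64(64.9), np.float64(47.1)] [0.4364 0.2884] -32.5 56.0
0.014 [np.float64(63.1), np.float64(45.4), np.float64(63.9), np.float64(46.4)] [0.4355 0.2884] -32.5 56.0
0.018 [np.float64(62.2), np.float64(44.7), np.float64(62.9), np.float64(45.7)] [0.4346 0.2884] -32.5 56.0
now [0.4428 0.2851 0.1327] thy 88.82 tilt [ 0.0013 -0.0002] w 0.0849 q6 -1.11 F [-0.3 -1.2  0.1] t 7.4667
shift [0.0085 0.0032 0.1302] ('rz', np.float64(31.4))
```

Before taking P3 I'll compare the P2 and P3 thicknesses more carefully.

```bash
python3 - <<'E'
from h import *
S=cam("scene");D=cam("side")
s0=cv2.imread("pics/scene0.png")[:,:,::-1];d0=cv2.imread("pics/side0.png")[:,:,::-1]
cr=lambda f,u,v:cv2.resize(f[v-20:v+20,u-20:u+20],(400,300) if 0 else (300,300),interpolation=cv2.INTER_NEAREST)
cv2.imwrite("pics/cmp.png",np.vstack([np.hstack([cr(s0,368,153),cr(S["frame"],246,197)]),np.hstack([cr(d0,234,164),cr(D["frame"],248,234)])])[:,:,::-1])
for n,d,a in(("s3",S,(.437,.282)),("s2",S,(.431,-.015)),("d3",D,(.437,.282)),("d2",D,(.431,-.015))):
    p0=proj(d,(*a,0)); print(n,[np.round(np.subtract(proj(d,(*a,h)),p0)*7.5,1) for h in(.01,.014,.018)])
E
```

```text
s3 [array([  4.7, -23.6]), array([  6.6, -33.1]), array([  8.5, -42.7])]
s2 [array([ -2.2, -22.6]), array([ -3.1, -31.8]), array([ -4.1, -41. ])]
d3 [array([ -2.2, -21.2]), array([ -3.1, -29.7]), array([ -4. , -38.3])]
d2 [array([ -1.9, -22.3]), array([ -2.6, -31.3]), array([ -3.4, -40.4])]
```

View pics/cmp.png

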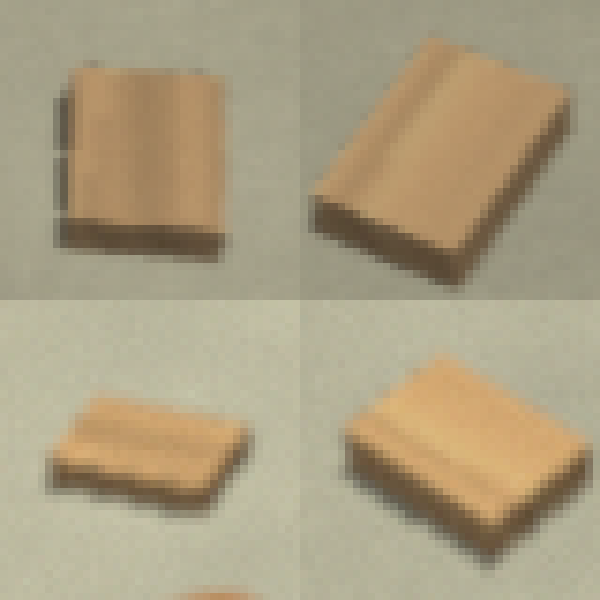

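P2's face is about 38–43 px high, which fits 18 mm. P3's is about 27–32 px, which fits 14 mm. So P3 is the one to grasp.

```bash
python3 -m pendant '[{"dx":0.0073,"dy":0.001,"dz":0,"rx":0,"ry":0,"rz":0,"hand":0.085},{"dx":0,"dy":0,"dz":0.018,"rx":0,"ry":0,"rz":6.4,"hand":0.085},{"dx":0,"dy":0,"dz":0.018,"rx":0,"ry":0,"rz":6.4,"hand":0.085},{"dx":0,"dy":0,"dz":0.018,"rx":0,"ry":0,"rz":6.4,"hand":0.085},{"dx":0,"dy":0,"dz":0.018,"rx":0,"ry":0,"rz":6.4,"hand":0.085},{"dx":0,"dy":0,"dz":0.018,"rx":0,"ry":0,"rz":6.2,"hand":0.085},{"dx":0,"dy":0,"dz":0.018,"rx":0,"ry":0,"rz":0,"hand":0.085},{"dx":0,"dy":0,"dz":0,"rx":0,"ry":0,"rz":0,"hand":0.085},{"dx":0,"dy":0,"dz":0,"rx":0,"ry":0,"rz":0,"hand":0.085}]'
python3 -c "from h import *;go(.4355,.286,0.0025,57)"
```

```text
clock: 8.32
position: [0.4345, 0.2856, 0.0236]
ee_rot: [-0.001, 0.284, 0.959, -0.001]
contact_force: [-0.9, -0.4, 0.6]
width: 0.0852
gripper_force: 0.0
now [0.4345 0.2856 0.0236] thy 56.95 tilt [-0.0023 -0.0011] w 0.0852 q6 -0.55 F [-0.9 -0.4  0.6] t 8.3167
shift [-0.0006  0.0009  0.021 ] ('rz', np.float64(-0.1))
```

```bash
python3 -m pendant '[{"dx":0,"dy":0.001,"dz":0.012,"rx":0,"ry":0,"rz":0,"hand":0.085},{"dx":0,"dy":0,"dz":0.009,"rx":0,"ry":0,"rz":0,"hand":0.085},{"dx":0,"dy":0,"dz":0,"rx":0,"ry":0,"rz":0,"hand":0.06},{"dx":0,"dy":0,"dz":0,"rx":0,"ry":0,"rz":0,"hand":0.03},{"dx":0,"dy":0,"dz":0,"rx":0,"ry":0,"rz":0,"hand":0.03},{"dx":0,"dy":0,"dz":0,"rx":0,"ry":0,"rz":0,"hand":0.03},{"dx":0,"dy":0,"dz":0,"rx":0,"ry":0,"rz":0,"hand":0.03},{"dx":0,"dy":0,"dz":0,"rx":0,"ry":0,"rz":0,"hand":0.03},{"dx":0,"dy":0,"dz":0,"rx":0,"ry":0,"rz":0,"hand":0.03}]' 40
python3 -c "from h import *;go(.609,.0045,0.13,88.8)"
```

```text
clock: 9.07
position: [0.4363, 0.2877, 0.0041]
ee_rot: [0.001, 0.284, 0.959, 0.001]
contact_force: [-1.0, -1.2, 6.4]
width: 0.0447
gripper_force: 41.4
now [0.4363 0.2877 0.0041] thy 57.01 tilt [0.0018 0.0007] w 0.0447 q6 -0.55 F [-1.  -1.2  6.4] t 9.0667
shift [-0.2992 -0.1433 -0.1258] ('rz', np.float64(-31.8))
```

```bash
python3 -m pendant '[{"dx":0,"dy":0,"dz":-0.02,"rx":0,"ry":0,"rz":0,"hand":0.03},{"dx":0,"dy":0,"dz":-0.035,"rx":0,"ry":0,"rz":0,"hand":0.03},{"dx":0,"dy":0,"dz":-0.035,"rx":0,"ry":0,"rz":0,"hand":0.03},{"dx":0,"dy":0,"dz":-0.035,"rx":0,"ry":0,"rz":0,"hand":0.03}]'
python3 -m pendant '[{"dx":-0.0299,"dy":-0.0143,"dz":0,"rx":0,"ry":0,"rz":0,"hand":0.03},{"dx":-0.0299,"dy":-0.0143,"dz":0,"rx":0,"ry":0,"rz":0,"hand":0.03},{"dx":-0.0299,"dy":-0.0143,"dz":0,"rx":0,"ry":0,"rz":0,"hand":0.03},{"dx":-0.0299,"dy":-0.0143,"dz":0,"rx":0,"ry":0,"rz":0,"hand":0.03},{"dx":-0.0299,"dy":-0.0143,"dz":0,"rx":0,"ry":0,"rz":0,"hand":0.03},{"dx":-0.0299,"dy":-0.0143,"dz":0,"rx":0,"ry":0,"rz":0,"hand":0.03},{"dx":-0.0299,"dy":-0.0143,"dz":0,"rx":0,"ry":0,"rz":0,"hand":0.03},{"dx":-0.0299,"dy":-0.0143,"dz":0,"rx":0,"ry":0,"rz":0,"hand":0.03},{"dx":-0.0299,"dy":-0.0143,"dz":0,"rx":0,"ry":0,"rz":0,"hand":0.03},{"dx":-0.0299,"dy":-0.0143,"dz":0,"rx":0,"ry":0,"rz":0,"hand":0.03}]'
python3 -m pendant '[{"dx":0,"dy":0,"dz":0,"rx":0,"ry":0,"rz":-6.4,"hand":0.03},{"dx":0,"dy":0,"dz":0,"rx":0,"ry":0,"rz":-6.4,"hand":0.03},{"dx":0,"dy":0,"dz":0,"rx":0,"ry":0,"rz":-6.4,"hand":0.03},{"dx":0,"dy":0,"dz":0,"rx":0,"ry":0,"rz":-6.4,"hand":0.03},{"dx":0,"dy":0,"dz":0,"rx":0,"ry":0,"rz":-6.2,"hand":0.03},{"dx":0,"dy":0,"dz":0,"rx":0,"ry":0,"rz":0,"hand":0.03},{"dx":0,"dy":0,"dz":0,"rx":0,"ry":0,"rz":0,"hand":0.03}]'
python3 - <<'E'
from h import *
import pickle
go(.609,.0045,0.025,88.8)
d=cam("wrist"); pickle.dump(d,open("w6.pkl","wb")); cv2.imwrite("pics/w6.png",d["frame"][:,:,::-1])
E
```

```text
clock: 9.4
position: [0.435, 0.2871, 0.1292]
ee_rot: [-0.001, 0.284, 0.959, -0.0]
contact_force: [0.8, 1.0, -0.7]
width: 0.0448
gripper_force: 41.1
clock: 10.23
position: [0.6089, 0.0031, 0.128]
ee_rot: [-0.0, 0.284, 0.959, 0.0]
contact_force: [0.2, 0.3, -1.0]
width: 0.0443
gripper_force: 41.1
clock: 10.82
position: [0.6083, 0.0046, 0.128]
ee_rot: [-0.0, 0.012, 1.0, 0.0]
contact_force: [-0.3, -0.3, 0.3]
width: 0.0449
gripper_force: 41.1
now [0.6083 0.0046 0.128 ] thy 88.64 tilt [-0.0004  0.0001] w 0.0449 q6 -1.65 F [-0.3 -0.3  0.3] t 10.8167
shift [-7.00e-04 -1.00e-04  1.03e-01] ('rz', np.float64(-0.2))
```

View pics/w6.png

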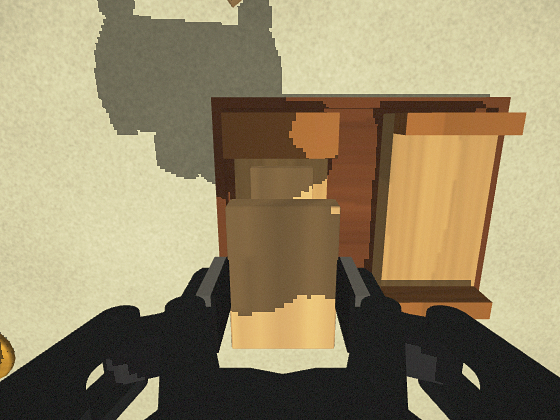

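The packer is held level and centred, spanning (228,200)–(334,348) as before. The first packer is visible under it at (250,167).

```bash
python3 -m pendant '[{"dx":0,"dy":0,"dz":0.025,"rx":0,"ry":0,"rz":0,"hand":0.03},{"dx":0,"dy":0,"dz":0.025,"rx":0,"ry":0,"rz":0,"hand":0.03},{"dx":0,"dy":0,"dz":0.025,"rx":0,"ry":0,"rz":0,"hand":0.03},{"dx":0,"dy":0,"dz":0.015,"rx":0,"ry":0,"rz":0,"hand":0.03},{"dx":0,"dy":0,"dz":0.01,"rx":0,"ry":0,"rz":0,"hand":0.03},{"dx":0,"dy":0,"dz":0.002,"rx":0,"ry":0,"rz":0,"hand":0.03},{"dx":0,"dy":0,"dz":0.001,"rx":0,"ry":0,"rz":0,"hand":0.03},{"dx":0,"dy":0,"dz":0,"rx":0,"ry":0,"rz":0,"hand":0.03},{"dx":0,"dy":0,"dz":0,"rx":0,"ry":0,"rz":0,"hand":0.03}]'
python3 -c "from h import *;go(.609,.0045,0.024,88.8)"
```

```text
clock: 11.62
position: [0.6096, 0.0045, 0.0263]
ee_rot: [0.001, 0.011, 1.0, -0.0]
contact_force: [0.2, -0.1, -0.5]
width: 0.0447
gripper_force: 41.1
now [0.6096 0.0045 0.0263] thy 88.78 tilt [ 0.0026 -0.0003] w 0.0447 q6 -1.66 F [ 0.2 -0.1 -0.5] t 11.6167
shift [ 0.0006 -0.      0.0023] ('rz', np.float64(-0.0))
```

```bash
python3 -m pendant '[{"dx":0,"dy":0,"dz":0.002,"rx":0,"ry":0,"rz":0,"hand":0.03},{"dx":0,"dy":0,"dz":0,"rx":0,"ry":0,"rz":0,"hand":0.03},{"dx":0,"dy":0,"dz":0,"rx":0,"ry":0,"rz":0,"hand":0.054},{"dx":0,"dy":0,"dz":0,"rx":0,"ry":0,"rz":0,"hand":0.054},{"dx":0,"dy":0,"dz":0,"rx":0,"ry":0,"rz":0,"hand":0.054},{"dx":0,"dy":0,"dz":-0.01,"rx":0,"ry":0,"rz":0,"hand":0.054},{"dx":0,"dy":0,"dz":-0.02,"rx":0,"ry":0,"rz":0,"hand":0.054},{"dx":0,"dy":0,"dz":-0.03,"rx":0,"ry":0,"rz":0,"hand":0.054},{"dx":0,"dy":0,"dz":-0.03,"rx":0,"ry":0,"rz":0,"hand":0.054},{"dx":0,"dy":0,"dz":-0.03,"rx":0,"ry":0,"rz":0,"hand":0.054}]'
python3 -m pendant '[{"dx":0.0185,"dy":-0.03,"dz":0,"rx":0,"ry":0,"rz":0,"hand":0.085},{"dx":0.0185,"dy":-0.03,"dz":0,"rx":0,"ry":0,"rz":0,"hand":0.085},{"dx":0.0185,"dy":-0.03,"dz":0,"rx":0,"ry":0,"rz":0,"hand":0.085},{"dx":0.0185,"dy":-0.03,"dz":0,"rx":0,"ry":0,"rz":0,"hand":0.085},{"dx":0.0185,"dy":-0.03,"dz":0,"rx":0,"ry":0,"rz":0,"hand":0.085},{"dx":0.0185,"dy":-0.03,"dz":0,"rx":0,"ry":0,"rz":0,"hand":0.085},{"dx":0.0185,"dy":-0.03,"dz":0,"rx":0,"ry":0,"rz":0,"hand":0.085},{"dx":0.0185,"dy":-0.03,"dz":0,"rx":0,"ry":0,"rz":0,"hand":0.085},{"dx":0.0185,"dy":-0.03,"dz":0,"rx":0,"ry":0,"rz":0,"hand":0.085},{"dx":0.0185,"dy":-0.03,"dz":0,"rx":0,"ry":0,"rz":0,"hand":0.085},{"dx":0,"dy":0,"dz":0,"rx":0,"ry":0,"rz":0,"hand":0.085},{"dx":0,"dy":0,"dz":0,"rx":0,"ry":0,"rz":0,"hand":0.085}]'
python3 - <<'E'
from h import *
import pickle
go(.424,-.297,0.12,88.8)
d=cam("wrist"); pickle.dump(d,open("w7.pkl","wb")); a=d["frame"]
b=cam("scene")["frame"][170:310,230:400]
cv2.imwrite("pics/w7.png",np.hstack([a,cv2.resize(b,(240,420))])[:,:,::-1])
E
```

```text
clock: 12.45
position: [0.6082, 0.0046, 0.1449]
ee_rot: [-0.0, 0.01, 1.0, 0.0]
contact_force: [0.5, 0.3, -0.1]
width: 0.054
gripper_force: 0.0
clock: 13.45
position: [0.4165, -0.293, 0.1438]
ee_rot: [0.0, 0.012, 1.0, -0.0]
contact_force: [0.5, 0.6, -0.3]
width: 0.0851
gripper_force: 0.0
now [ 0.4165 -0.293   0.1438] thy 88.57 tilt [ 0.0008 -0.0005] w 0.0851 q6 -2.3 F [ 0.5  0.6 -0.3] t 13.45
shift [-0.0076 -0.0038  0.0238] ('rz', np.float64(-0.2))
```

View pics/w7.png

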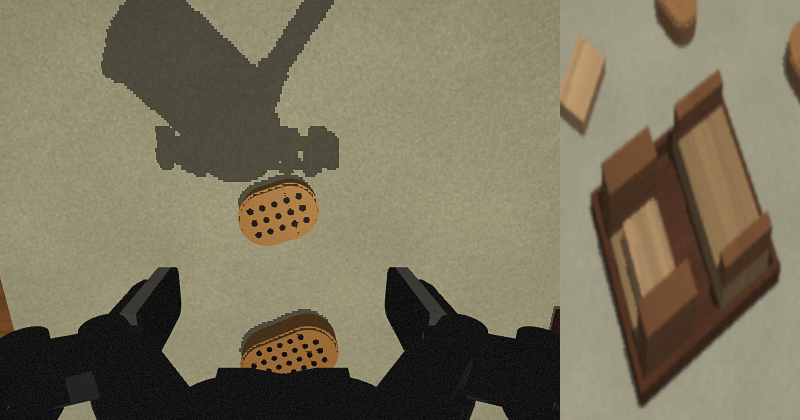

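The 14 mm packer is stacked squarely on the 10 mm one. The small drilled back is centred at about (279,214), and one hole row runs (250,211)→(299,196).

```bash
cat > seg.py <<'E'
from h import *
import pickle,sys
f,z,a,b,c,e=sys.argv[1],float(sys.argv[2]),*map(int,sys.argv[3:7])
d=pickle.load(open(f,"rb")); hsv=cv2.cvtColor(d["frame"],cv2.COLOR_RGB2HSV)
m=((hsv[...,1]>110)&(hsv[...,2]>100)).astype(np.uint8)*255; w=np.zeros_like(m); w[c:e,a:b]=m[c:e,a:b]
w=cv2.morphologyEx(w,cv2.MORPH_CLOSE,np.ones((7,7)))
k=max(cv2.findContours(w,cv2.RETR_EXTERNAL,cv2.CHAIN_APPROX_NONE)[0],key=cv2.contourArea)
P=np.array([at(d,*p[0],z)[:2] for p in k])
r=cv2.minAreaRect((P*1000).astype(np.float32)); bx=cv2.boxPoints(r); l=max(bx[1]-bx[0],bx[2]-bx[1],key=np.linalg.norm)
th=np.degrees(np.arctan2(l[1],l[0])); print("c",np.round(r[0],1),"size",np.round(r[1],1),"long axis",th.round(1))
go(r[0][0]/1000,r[0][1]/1000,.005,th+90)
E
python3 seg.py w7.pkl 0.022 220 340 170 260
python3 - <<'E'
from h import *
import pickle
d=pickle.load(open("w7.pkl","rb"));v=at(d,299,196,.024)-at(d,250,211,.024);print(np.degrees(np.arctan2(v[1],v[0])))
E
```

```text
c [ 424.8 -295.5] size [46.2 65.2] long axis -72.8
now [ 0.4174 -0.2911  0.1435] thy 88.77 tilt [0.0006 0.0004] w 0.0846 q6 -2.3 F [ 0.4 -0.3  0.6] t 13.55
shift [-0.0074 -0.0044  0.1385] ('rz', np.float64(71.5))
106.04308585419757
```

```bash
python3 -m pendant '[{"dx":-0.0074,"dy":-0.0054,"dz":0,"rx":0,"ry":0,"rz":7.1,"hand":0.085},{"dx":0,"dy":0,"dz":0.01,"rx":0,"ry":0,"rz":7.1,"hand":0.085},{"dx":0,"dy":0,"dz":0.01,"rx":0,"ry":0,"rz":7.1,"hand":0.085},{"dx":0,"dy":0,"dz":0.01,"rx":0,"ry":0,"rz":7.1,"hand":0.085},{"dx":0,"dy":0,"dz":0.01,"rx":0,"ry":0,"rz":7.1,"hand":0.085},{"dx":0,"dy":0,"dz":0.01,"rx":0,"ry":0,"rz":7.1,"hand":0.085},{"dx":0,"dy":0,"dz":0.01,"rx":0,"ry":0,"rz":7.1,"hand":0.085},{"dx":0,"dy":0,"dz":0.01,"rx":0,"ry":0,"rz":7.1,"hand":0.085},{"dx":0,"dy":0,"dz":0.01,"rx":0,"ry":0,"rz":7.1,"hand":0.085},{"dx":0,"dy":0,"dz":0.01,"rx":0,"ry":0,"rz":7.1,"hand":0.085},{"dx":0,"dy":0,"dz":0,"rx":0,"ry":0,"rz":1,"hand":0.085},{"dx":0,"dy":0,"dz":0,"rx":0,"ry":0,"rz":0,"hand":0.085}]'
python3 -c "from h import *;go(.4248,-.2965,0.006,16.8)"
```

```text
clock: 14.55
position: [0.4251, -0.2956, 0.0529]
ee_rot: [-0.001, 0.595, 0.804, 0.0]
contact_force: [-0.1, -0.6, -0.9]
width: 0.0849
gripper_force: 0.0
now [ 0.4251 -0.2956  0.0529] thy 17.04 tilt [-0.0007  0.001 ] w 0.0849 q6 -1.04 F [-0.1 -0.6 -0.9] t 14.55
shift [-0.0008 -0.0005  0.0469] ('rz', np.float64(0.2))
```

```bash
python3 -m pendant '[{"dx":-0.0008,"dy":0,"dz":0.016,"rx":0,"ry":0,"rz":0,"hand":0.085},{"dx":0,"dy":0,"dz":0.016,"rx":0,"ry":0,"rz":0,"hand":0.085},{"dx":0,"dy":0,"dz":0.013,"rx":0,"ry":0,"rz":0,"hand":0.085},{"dx":0,"dy":0,"dz":0,"rx":0,"ry":0,"rz":0,"hand":0.085},{"dx":0,"dy":0,"dz":0,"rx":0,"ry":0,"rz":0,"hand":0.06},{"dx":0,"dy":0,"dz":0,"rx":0,"ry":0,"rz":0,"hand":0.03},{"dx":0,"dy":0,"dz":0,"rx":0,"ry":0,"rz":0,"hand":0.03},{"dx":0,"dy":0,"dz":0,"rx":0,"ry":0,"rz":0,"hand":0.03},{"dx":0,"dy":0,"dz":0,"rx":0,"ry":0,"rz":0,"hand":0.03},{"dx":0,"dy":0,"dz":0,"rx":0,"ry":0,"rz":0,"hand":0.03},{"dx":0,"dy":0,"dz":0,"rx":0,"ry":0,"rz":0,"hand":0.03}]' 40
python3 -c "from h import *;go(.609,.0045,0.13,88.8)"
```

```text
clock: 15.47
position: [0.4257, -0.2984, 0.0095]
ee_rot: [0.001, 0.596, 0.803, -0.0]
contact_force: [0.6, 1.7, 6.1]
width: 0.0447
gripper_force: 41.7
now [ 0.4257 -0.2984  0.0095] thy 16.81 tilt [ 0.0022 -0.0017] w 0.0447 q6 -1.04 F [0.6 1.7 6.1] t 15.4667
shift [ 0.2367  0.2633 -0.1206] ('rz', np.float64(-72.0))
```

```bash
python3 -m pendant '[{"dx":0,"dy":0,"dz":-0.03,"rx":0,"ry":0,"rz":0,"hand":0.03},{"dx":0,"dy":0,"dz":-0.035,"rx":0,"ry":0,"rz":0,"hand":0.03},{"dx":0.0237,"dy":0.0263,"dz":-0.02,"rx":0,"ry":0,"rz":0,"hand":0.03},{"dx":0.0237,"dy":0.0263,"dz":-0.02,"rx":0,"ry":0,"rz":0,"hand":0.03},{"dx":0.0237,"dy":0.0263,"dz":-0.02,"rx":0,"ry":0,"rz":0,"hand":0.03},{"dx":0.0237,"dy":0.0263,"dz":0,"rx":0,"ry":0,"rz":0,"hand":0.03},{"dx":0.0237,"dy":0.0263,"dz":0,"rx":0,"ry":0,"rz":0,"hand":0.03},{"dx":0.0237,"dy":0.0263,"dz":0,"rx":0,"ry":0,"rz":0,"hand":0.03},{"dx":0.0237,"dy":0.0263,"dz":0,"rx":0,"ry":0,"rz":0,"hand":0.03},{"dx":0.0237,"dy":0.0263,"dz":0,"rx":0,"ry":0,"rz":0,"hand":0.03},{"dx":0.0237,"dy":0.0263,"dz":0,"rx":0,"ry":0,"rz":0,"hand":0.03},{"dx":0.0237,"dy":0.0263,"dz":0,"rx":0,"ry":0,"rz":0,"hand":0.03}]'
python3 -m pendant '[{"dx":0,"dy":0,"dz":0,"rx":0,"ry":0,"rz":-7.1,"hand":0.03},{"dx":0,"dy":0,"dz":0,"rx":0,"ry":0,"rz":-7.1,"hand":0.03},{"dx":0,"dy":0,"dz":0,"rx":0,"ry":0,"rz":-7.1,"hand":0.03},{"dx":0,"dy":0,"dz":0,"rx":0,"ry":0,"rz":-7.1,"hand":0.03},{"dx":0,"dy":0,"dz":0,"rx":0,"ry":0,"rz":-7.1,"hand":0.03},{"dx":0,"dy":0,"dz":0,"rx":0,"ry":0,"rz":-7.1,"hand":0.03},{"dx":0,"dy":0,"dz":0,"rx":0,"ry":0,"rz":-7.1,"hand":0.03},{"dx":0,"dy":0,"dz":0,"rx":0,"ry":0,"rz":-7.1,"hand":0.03},{"dx":0,"dy":0,"dz":0,"rx":0,"ry":0,"rz":-7.1,"hand":0.03},{"dx":0,"dy":0,"dz":0,"rx":0,"ry":0,"rz":-7.1,"hand":0.03},{"dx":0,"dy":0,"dz":0,"rx":0,"ry":0,"rz":-1,"hand":0.03},{"dx":0,"dy":0,"dz":0,"rx":0,"ry":0,"rz":0,"hand":0.03}]'
python3 - <<'E'
from h import *
import pickle
go(.609,.0045,0.0435,88.8)
d=cam("wrist"); pickle.dump(d,open("w8.pkl","wb")); cv2.imwrite("pics/w8.png",d["frame"][:,:,::-1])
E
```

```text
clock: 16.47
position: [0.6085, 0.0068, 0.1333]
ee_rot: [0.0, 0.596, 0.803, -0.0]
contact_force: [0.6, -0.2, 0.4]
width: 0.045
gripper_force: 41.5
clock: 17.47
position: [0.6079, 0.0051, 0.1332]
ee_rot: [-0.0, 0.012, 1.0, -0.0]
contact_force: [0.2, 0.6, -0.2]
width: 0.0451
gripper_force: 41.5
now [0.6079 0.0051 0.1332] thy 88.68 tilt [-0.0001 -0.    ] w 0.0451 q6 -1.65 F [ 0.2  0.6 -0.2] t 17.4667
shift [-0.0011 -0.0006  0.0897] ('rz', np.float64(-0.1))
```

View pics/w8.png

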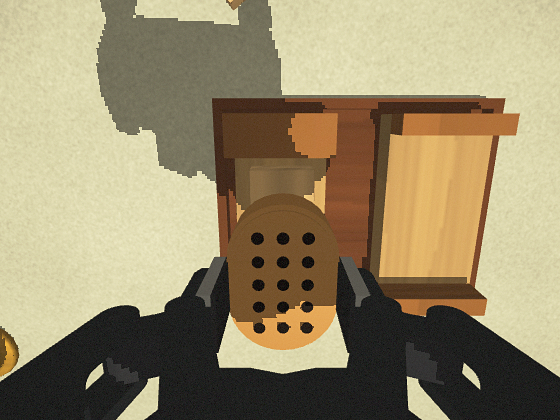

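The small back is held straight and aligned with the nest, with its rim spanning v≈207–349 at u≈283. Lowering it now.

```bash
python3 -m pendant '[{"dx":-0.001,"dy":-0.0005,"dz":0.025,"rx":0,"ry":0,"rz":0,"hand":0.03},{"dx":0,"dy":0,"dz":0.025,"rx":0,"ry":0,"rz":0,"hand":0.03},{"dx":0,"dy":0,"dz":0.02,"rx":0,"ry":0,"rz":0,"hand":0.03},{"dx":0,"dy":0,"dz":0.01,"rx":0,"ry":0,"rz":0,"hand":0.03},{"dx":0,"dy":0,"dz":0.005,"rx":0,"ry":0,"rz":0,"hand":0.03},{"dx":0,"dy":0,"dz":0.002,"rx":0,"ry":0,"rz":0,"hand":0.03},{"dx":0,"dy":0,"dz":0,"rx":0,"ry":0,"rz":0,"hand":0.03},{"dx":0,"dy":0,"dz":0,"rx":0,"ry":0,"rz":0,"hand":0.03}]'
python3 - <<'E'
from h import *
import pickle
go(.609,.0045,0.0435,88.8)
d=pickle.load(open("w8.pkl","rb"))
for p in[(283,207),(283,349),(229,250),(339,250)]: print(at(d,*p,.146).round(4))
E
```

```text
clock: 18.18
position: [0.6101, 0.0045, 0.0473]
ee_rot: [0.001, 0.011, 1.0, -0.0]
contact_force: [0.0, -0.7, -0.4]
width: 0.0448
gripper_force: 41.5
now [0.6101 0.0045 0.0473] thy 88.78 tilt [ 0.0023 -0.0002] w 0.0448 q6 -1.66 F [ 0.  -0.7 -0.4] t 18.1833
shift [ 0.0011 -0.      0.0038] ('rz', np.float64(-0.0))
[0.5754 0.0073 0.146 ]
[0.6393 0.0058 0.146 ]
[ 0.5927 -0.0147  0.146 ]
[0.5937 0.0293 0.146 ]
```

```bash
python3 -m pendant '[{"dx":0.001,"dy":0,"dz":0.0025,"rx":0,"ry":0,"rz":0,"hand":0.03},{"dx":0,"dy":0,"dz":0.001,"rx":0,"ry":0,"rz":0,"hand":0.03},{"dx":0,"dy":0,"dz":0,"rx":0,"ry":0,"rz":0,"hand":0.03},{"dx":0,"dy":0,"dz":0,"rx":0,"ry":0,"rz":0,"hand":0.055},{"dx":0,"dy":0,"dz":0,"rx":0,"ry":0,"rz":0,"hand":0.055},{"dx":0,"dy":0,"dz":0,"rx":0,"ry":0,"rz":0,"hand":0.055},{"dx":0,"dy":0,"dz":-0.01,"rx":0,"ry":0,"rz":0,"hand":0.055},{"dx":0,"dy":0,"dz":-0.03,"rx":0,"ry":0,"rz":0,"hand":0.055},{"dx":0,"dy":0,"dz":-0.03,"rx":0,"ry":0,"rz":0,"hand":0.055},{"dx":0,"dy":0,"dz":-0.03,"rx":0,"ry":0,"rz":0,"hand":0.055}]'
python3 -m pendant '[{"dx":0.0048,"dy":-0.0297,"dz":0,"rx":0,"ry":0,"rz":0,"hand":0.085},{"dx":0.0048,"dy":-0.0297,"dz":0,"rx":0,"ry":0,"rz":0,"hand":0.085},{"dx":0.0048,"dy":-0.0297,"dz":0,"rx":0,"ry":0,"rz":0,"hand":0.085},{"dx":0.0048,"dy":-0.0297,"dz":0,"rx":0,"ry":0,"rz":0,"hand":0.085},{"dx":0.0048,"dy":-0.0297,"dz":0,"rx":0,"ry":0,"rz":0,"hand":0.085},{"dx":0.0048,"dy":-0.0297,"dz":0,"rx":0,"ry":0,"rz":0,"hand":0.085},{"dx":0.0048,"dy":-0.0297,"dz":0,"rx":0,"ry":0,"rz":0,"hand":0.085},{"dx":0.0048,"dy":-0.0297,"dz":0,"rx":0,"ry":0,"rz":0,"hand":0.085},{"dx":0.0048,"dy":-0.0297,"dz":0,"rx":0,"ry":0,"rz":0,"hand":0.085},{"dx":0.0048,"dy":-0.0297,"dz":0,"rx":0,"ry":0,"rz":0,"hand":0.085},{"dx":0,"dy":0,"dz":0,"rx":0,"ry":0,"rz":0,"hand":0.085},{"dx":0,"dy":0,"dz":0,"rx":0,"ry":0,"rz":0,"hand":0.085}]'
python3 - <<'E'
from h import *
import pickle
d=cam("wrist"); pickle.dump(d,open("w9.pkl","wb")); a=d["frame"]
b=cam("scene")["frame"][170:310,230:400]
cv2.imwrite("pics/w9.png",np.hstack([a,cv2.resize(b,(240,420))])[:,:,::-1])
E
python3 seg.py w9.pkl 0.022 190 370 130 290
```

```text
clock: 19.02
position: [0.6078, 0.0047, 0.1441]
ee_rot: [-0.0, 0.01, 1.0, 0.0]
contact_force: [0.4, -0.4, -0.0]
width: 0.0547
gripper_force: 0.0
clock: 20.02
position: [0.5535, -0.2928, 0.1431]
ee_rot: [0.0, 0.012, 1.0, -0.0]
contact_force: [0.4, 0.6, -0.3]
width: 0.0849
gripper_force: 0.0
c [ 561.4 -289.9] size [56.3 91.6] long axis -66.7
now [ 0.5538 -0.2906  0.1429] thy 88.79 tilt [0.0002 0.0009] w 0.0854 q6 -2.14 F [ 0.1 -0.2 -0.2] t 20.1167
shift [-0.0075  0.0007  0.1379] ('rz', np.float64(65.5))
```

View pics/w9.png

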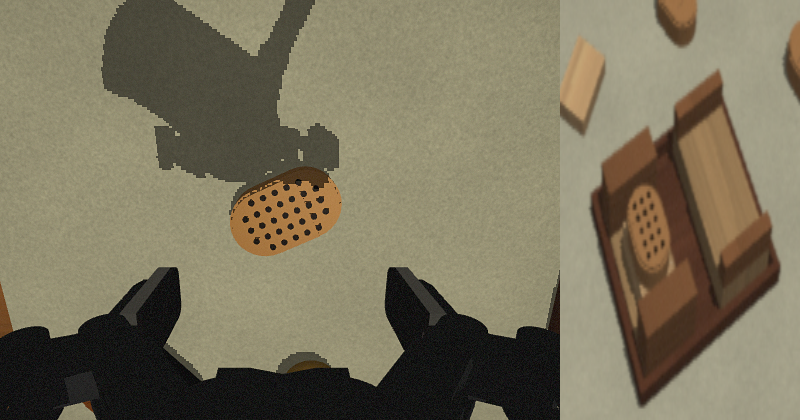

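The small back sits in the deep nest with its holes up. The large drilled back is at (286,210), and the measured size of 56×92 mm matches. That was my last picture, so numbers only from here.

```bash
python3 -m pendant '[{"dx":-0.0075,"dy":0,"dz":0,"rx":0,"ry":0,"rz":6.6,"hand":0.085},{"dx":0,"dy":0,"dz":0.01,"rx":0,"ry":0,"rz":6.6,"hand":0.085},{"dx":0,"dy":0,"dz":0.01,"rx":0,"ry":0,"rz":6.6,"hand":0.085},{"dx":0,"dy":0,"dz":0.01,"rx":0,"ry":0,"rz":6.6,"hand":0.085},{"dx":0,"dy":0,"dz":0.01,"rx":0,"ry":0,"rz":6.6,"hand":0.085},{"dx":0,"dy":0,"dz":0.01,"rx":0,"ry":0,"rz":6.6,"hand":0.085},{"dx":0,"dy":0,"dz":0.01,"rx":0,"ry":0,"rz":6.6,"hand":0.085},{"dx":0,"dy":0,"dz":0.01,"rx":0,"ry":0,"rz":6.6,"hand":0.085},{"dx":0,"dy":0,"dz":0.01,"rx":0,"ry":0,"rz":6.6,"hand":0.085},{"dx":0,"dy":0,"dz":0.01,"rx":0,"ry":0,"rz":6.1,"hand":0.085},{"dx":0,"dy":0,"dz":0,"rx":0,"ry":0,"rz":0,"hand":0.085},{"dx":0,"dy":0,"dz":0,"rx":0,"ry":0,"rz":0,"hand":0.085}]'
python3 -c "from h import *;go(.5614,-.291,0.006,23.3)"
```

```text
clock: 21.12
position: [0.5614, -0.2898, 0.0525]
ee_rot: [-0.001, 0.548, 0.837, 0.0]
contact_force: [0.6, -0.7, 0.2]
width: 0.0851
gripper_force: 0.0
now [ 0.5614 -0.2898  0.0525] thy 23.55 tilt [-0.001  0.001] w 0.0851 q6 -1.0 F [ 0.6 -0.7  0.2] t 21.1167
shift [-0.0011 -0.0004  0.0465] ('rz', np.float64(0.2))
```

```bash
python3 -m pendant '[{"dx":-0.001,"dy":0,"dz":0.016,"rx":0,"ry":0,"rz":0,"hand":0.085},{"dx":0,"dy":0,"dz":0.016,"rx":0,"ry":0,"rz":0,"hand":0.085},{"dx":0,"dy":0,"dz":0.013,"rx":0,"ry":0,"rz":0,"hand":0.085},{"dx":0,"dy":0,"dz":0,"rx":0,"ry":0,"rz":0,"hand":0.085},{"dx":0,"dy":0,"dz":0,"rx":0,"ry":0,"rz":0,"hand":0.065},{"dx":0,"dy":0,"dz":0,"rx":0,"ry":0,"rz":0,"hand":0.04},{"dx":0,"dy":0,"dz":0,"rx":0,"ry":0,"rz":0,"hand":0.04},{"dx":0,"dy":0,"dz":0,"rx":0,"ry":0,"rz":0,"hand":0.04},{"dx":0,"dy":0,"dz":0,"rx":0,"ry":0,"rz":0,"hand":0.04},{"dx":0,"dy":0,"dz":0,"rx":0,"ry":0,"rz":0,"hand":0.04}]' 45
python3 -c "from h import *;go(.6115,.115,0.16,88.8)"
```

```text
clock: 21.95
position: [0.563, -0.293, 0.0094]
ee_rot: [0.002, 0.55, 0.835, 0.0]
contact_force: [0.5, 0.8, 7.1]
width: 0.0544
gripper_force: 48.2
now [ 0.563  -0.293   0.0094] thy 23.32 tilt [ 0.003  -0.0018] w 0.0544 q6 -1.0 F [0.5 0.8 7.1] t 21.95
shift [ 0.355   0.2064 -0.1511] ('rz', np.float64(-65.5))
```

```bash
python3 -m pendant '[{"dx":0,"dy":0,"dz":-0.03,"rx":0,"ry":0,"rz":0,"hand":0.04},{"dx":0,"dy":0,"dz":-0.03,"rx":0,"ry":0,"rz":0,"hand":0.04},{"dx":0,"dy":0,"dz":-0.035,"rx":0,"ry":0,"rz":0,"hand":0.04},{"dx":0,"dy":0,"dz":-0.035,"rx":0,"ry":0,"rz":0,"hand":0.04}]'
python3 -m pendant '[{"dx":0.0323,"dy":0.0188,"dz":0,"rx":0,"ry":0,"rz":0,"hand":0.04},{"dx":0.0323,"dy":0.0188,"dz":0,"rx":0,"ry":0,"rz":0,"hand":0.04},{"dx":0.0323,"dy":0.0188,"dz":0,"rx":0,"ry":0,"rz":0,"hand":0.04},{"dx":0.0323,"dy":0.0188,"dz":0,"rx":0,"ry":0,"rz":0,"hand":0.04},{"dx":0.0323,"dy":0.0188,"dz":0,"rx":0,"ry":0,"rz":0,"hand":0.04},{"dx":0.0323,"dy":0.0188,"dz":0,"rx":0,"ry":0,"rz":0,"hand":0.04},{"dx":0.0323,"dy":0.0188,"dz":0,"rx":0,"ry":0,"rz":0,"hand":0.04},{"dx":0.0323,"dy":0.0188,"dz":0,"rx":0,"ry":0,"rz":0,"hand":0.04},{"dx":0.0323,"dy":0.0188,"dz":0,"rx":0,"ry":0,"rz":0,"hand":0.04},{"dx":0.0323,"dy":0.0188,"dz":0,"rx":0,"ry":0,"rz":0,"hand":0.04},{"dx":0.0323,"dy":0.0188,"dz":0,"rx":0,"ry":0,"rz":0,"hand":0.04}]'
python3 -m pendant '[{"dx":0,"dy":0,"dz":0,"rx":0,"ry":0,"rz":-6.6,"hand":0.04},{"dx":0,"dy":0,"dz":0,"rx":0,"ry":0,"rz":-6.6,"hand":0.04},{"dx":0,"dy":0,"dz":0,"rx":0,"ry":0,"rz":-6.6,"hand":0.04},{"dx":0,"dy":0,"dz":0,"rx":0,"ry":0,"rz":-6.6,"hand":0.04},{"dx":0,"dy":0,"dz":0,"rx":0,"ry":0,"rz":-6.6,"hand":0.04},{"dx":0,"dy":0,"dz":0,"rx":0,"ry":0,"rz":-6.6,"hand":0.04},{"dx":0,"dy":0,"dz":0,"rx":0,"ry":0,"rz":-6.6,"hand":0.04},{"dx":0,"dy":0,"dz":0,"rx":0,"ry":0,"rz":-6.6,"hand":0.04},{"dx":0,"dy":0,"dz":0,"rx":0,"ry":0,"rz":-6.6,"hand":0.04},{"dx":0,"dy":0,"dz":0,"rx":0,"ry":0,"rz":-6.1,"hand":0.04},{"dx":0,"dy":0,"dz":0,"rx":0,"ry":0,"rz":0,"hand":0.04},{"dx":0,"dy":0,"dz":0,"rx":0,"ry":0,"rz":0,"hand":0.04}]'
python3 - <<'E'
from h import *
import pickle
go(.6115,.115,0.0435,88.8)
d=cam("wrist"); pickle.dump(d,open("w10.pkl","wb"))
hsv=cv2.cvtColor(d["frame"],cv2.COLOR_RGB2HSV)
for v in (190,200,210,250,280): print(v,at(d,283,v,.15).round(4))
c=hsv[150:400,283]; print([tuple(map(int,x)) for x in c[::5]])
E
```

```text
clock: 22.28
position: [0.5611, -0.292, 0.1387]
ee_rot: [-0.001, 0.55, 0.835, 0.0]
contact_force: [0.1, -0.6, 0.1]
width: 0.0543
gripper_force: 48.1
clock: 23.2
position: [0.6109, 0.1175, 0.1378]
ee_rot: [0.0, 0.55, 0.835, 0.0]
contact_force: [0.1, 0.1, -1.0]
width: 0.0546
gripper_force: 48.1
clock: 24.2
position: [0.611, 0.1157, 0.1377]
ee_rot: [-0.0, 0.012, 1.0, -0.0]
contact_force: [-0.1, -0.4, -0.4]
width: 0.0547
gripper_force: 48.1
now [0.611  0.1157 0.1377] thy 88.65 tilt [-0.     -0.0001] w 0.0547 q6 -1.47 F [-0.1 -0.4 -0.4] t 24.2
shift [-0.0005 -0.0007  0.0942] ('rz', np.float64(-0.1))
190 [0.5719 0.1181 0.15  ]
200 [0.5758 0.118  0.15  ]
210 [0.5798 0.1179 0.15  ]
250 [0.5965 0.1175 0.15  ]
280 [0.6097 0.1172 0.15  ]
[(18, 132, 120), (17, 131, 121), (17, 122, 121), (17, 169, 107), (15, 144, 129), (15, 144, 117), (14, 155, 128), (16, 154, 124), (15, 162, 126), (16, 154, 124), (16, 163, 122), (16, 155, 132), (11, 132, 31), (9, 116, 22), (17, 160, 124), (16, 155, 123), (16, 159, 128), (105, 57, 9), (105, 51, 10), (15, 154, 126), (17, 162, 124), (170, 64, 24), (2, 155, 23), (5, 102, 15), (17, 161, 125), (16, 162, 124), (23, 102, 20), (9, 81, 22), (16, 153, 127), (16, 160, 121), (19, 131, 41), (34, 112, 16), (113, 255, 4), (17, 160, 233), (18, 157, 239), (10, 91, 42), (11, 167, 26), (17, 160, 232), (16, 149, 116), (21, 89, 40), (13, 105, 34), (17, 163, 228), (17, 162, 230), (17, 160, 228), (16, 160, 228), (55, 48, 32), (30, 31, 33), (34, 66, 27), (30, 8, 33), (169, 73, 28)]
```

```bash
python3 -m pendant '[{"dx":-0.0005,"dy":-0.0005,"dz":0.025,"rx":0,"ry":0,"rz":0,"hand":0.04},{"dx":0,"dy":0,"dz":0.025,"rx":0,"ry":0,"rz":0,"hand":0.04},{"dx":0,"dy":0,"dz":0.02,"rx":0,"ry":0,"rz":0,"hand":0.04},{"dx":0,"dy":0,"dz":0.012,"rx":0,"ry":0,"rz":0,"hand":0.04},{"dx":0,"dy":0,"dz":0.006,"rx":0,"ry":0,"rz":0,"hand":0.04},{"dx":0,"dy":0,"dz":0.002,"rx":0,"ry":0,"rz":0,"hand":0.04},{"dx":0,"dy":0,"dz":0,"rx":0,"ry":0,"rz":0,"hand":0.04},{"dx":0,"dy":0,"dz":0,"rx":0,"ry":0,"rz":0,"hand":0.04}]'
python3 -c "from h import *;go(.6115,.115,0.0434,88.8)"
```

```text
clock: 24.92
position: [0.6125, 0.1153, 0.0486]
ee_rot: [0.001, 0.011, 1.0, 0.0]
contact_force: [-0.0, -0.0, -0.0]
width: 0.0549
gripper_force: 48.1
now [0.6125 0.1153 0.0486] thy 88.77 tilt [0.0019 0.0001] w 0.0549 q6 -1.47 F [-0. -0. -0.] t 24.9167
shift [ 0.001  -0.0003  0.0052] ('rz', np.float64(-0.0))
```

Lower the last 5 mm, release, lift, and retreat towards +x and up so the tray is clear for a check.

```bash
python3 -m pendant '[{"dx":0.001,"dy":0,"dz":0.003,"rx":0,"ry":0,"rz":0,"hand":0.04},{"dx":0,"dy":0,"dz":0.002,"rx":0,"ry":0,"rz":0,"hand":0.04},{"dx":0,"dy":0,"dz":0,"rx":0,"ry":0,"rz":0,"hand":0.04},{"dx":0,"dy":0,"dz":0,"rx":0,"ry":0,"rz":0,"hand":0.066},{"dx":0,"dy":0,"dz":0,"rx":0,"ry":0,"rz":0,"hand":0.066},{"dx":0,"dy":0,"dz":0,"rx":0,"ry":0,"rz":0,"hand":0.066},{"dx":0,"dy":0,"dz":-0.01,"rx":0,"ry":0,"rz":0,"hand":0.066},{"dx":0,"dy":0,"dz":-0.03,"rx":0,"ry":0,"rz":0,"hand":0.066},{"dx":0,"dy":0,"dz":-0.03,"rx":0,"ry":0,"rz":0,"hand":0.066},{"dx":0,"dy":0,"dz":-0.03,"rx":0,"ry":0,"rz":0,"hand":0.066}]'
python3 -m pendant '[{"dx":0.02,"dy":-0.015,"dz":-0.02,"rx":0,"ry":0,"rz":0,"hand":0.066},{"dx":0.02,"dy":-0.015,"dz":-0.02,"rx":0,"ry":0,"rz":0,"hand":0.066},{"dx":0.02,"dy":-0.015,"dz":-0.02,"rx":0,"ry":0,"rz":0,"hand":0.066},{"dx":0.02,"dy":-0.015,"dz":-0.02,"rx":0,"ry":0,"rz":0,"hand":0.066},{"dx":0,"dy":0,"dz":0,"rx":0,"ry":0,"rz":0,"hand":0.066},{"dx":0,"dy":0,"dz":0,"rx":0,"ry":0,"rz":0,"hand":0.066},{"dx":0,"dy":0,"dz":0,"rx":0,"ry":0,"rz":0,"hand":0.066}]'
python3 - <<'E'
from h import *
for n in("scene","side"):
    d=cam(n); f=d["frame"]; hsv=cv2.cvtColor(f,cv2.COLOR_RGB2HSV)
    k=np.zeros(hsv.shape[:2],np.uint8)
    for c0 in((.6115,.115),(.609,.005)):
        u,v=map(int,proj(d,(*c0,.058)))
        w=f[v-35:v+35,u-35:u+35]; g=cv2.cvtColor(w,cv2.COLOR_RGB2GRAY).astype(int)
        bh=cv2.morphologyEx(g.astype(np.uint8),cv2.MORPH_BLACKHAT,np.ones((5,5)))
        N,L,S,C=cv2.connectedComponentsWithStats((bh>28).astype(np.uint8))
        P=np.array([at(d,u-35+C[i][0],v-35+C[i][1],.058)[:2] for i in range(1,N) if 3<=S[i][4]<=16])
        P=P[np.abs(P-c0).max(1)<.032]
        print(n,c0,len(P),P.mean(0).round(4),((P.min(0)+P.max(0))/2).round(4))
    m=((hsv[...,1]>95)&(hsv[...,2]>60)).astype(np.uint8)*255
    for c in cv2.findContours(m,cv2.RETR_EXTERNAL,cv2.CHAIN_APPROX_NONE)[0]:
        if 200<cv2.contourArea(c)<1200: (u,v),_,_=cv2.minAreaRect(c); print(at(d,u,v,.012).round(3)[:2],end=" ")
    print()
print(manip.get_state()["position"])
E
```

```text
clock: 25.75
position: [0.6103, 0.1152, 0.1441]
ee_rot: [-0.0, 0.01, 1.0, -0.0]
contact_force: [1.1, -0.6, -0.3]
width: 0.0658
gripper_force: 0.0
clock: 26.33
position: [0.5297, 0.0571, 0.2229]
ee_rot: [0.001, 0.011, 1.0, 0.0]
contact_force: [0.1, 0.6, 0.0]
width: 0.0665
gripper_force: 0.0
scene (0.6115, 0.115) 31 [0.6103 0.114 ] [0.6101 0.1094]
scene (0.609, 0.005) 15 [0.608 0.004] [0.6081 0.0041]
[0.683 0.388] [ 0.432 -0.015] [0.581 0.299] [0.432 0.147] <stdin>:12: RuntimeWarning: Mean of empty slice.
  ret = um.true_divide(
Traceback (most recent call last):
ValueError: zero-size array to reduction operation minimum which has no identity
```

The hole centroids put both backs within about 2 mm of the nest centres, assuming their tops are level with the cheeks. The blanks and the 18 mm packer have not moved.

```bash
python3 -c "from rig import manip;print(manip.sign_off())"
```

```text
the job is handed in; nothing more can be done
None
```

The job is handed in, with no verdict returned: the large drilled back is in the wide nest and the small one is on the 10 and 14 mm packers in the deep nest, each within about 2 mm of centre in the last scene-camera check, and the blanks and 18 mm packer were left where they lay.

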